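# Start the sanding station in sequence

## Task

Start up the sanding station from its switch board, downstream first: with your fingertips lightly tap in the green start key of the filter discharge valve (blue station), then that of the extraction fan (white station), then that of the sanding spindle (black station), each until it clicks and stays in. Press gently, and keep off the red stop keys and the emergency stop. Leave the loose sleeve, drum and brush where they are, and finish with the hand clear.

Things in the scene. Friction and masses are not known exactly. Their poses are not given: they have to be found in the camera images.
- switch_board: grey steel plate 250 (x) x 420 (y) x 12 mm on the bench, origin centre of its underside, x to its far edge, z up. Three control stations, about 95 mm apart, and the emergency stop stand in a row along y; a grey wiring duct (40 x 400 mm, 57 mm over the bench) along the far edge. The stations' order differs each time; the emergency stop is always at the -y end
- valve_station: filter discharge valve's control station: box 130 (x) x 75 x 55 mm high, blue cover with a small six-vane wheel symbol at the far end, bolted on the board. Origin: centre of its underside, 12 mm over the bench; x to its far end, z up. Green start key at x = +26 mm, red stop key at x = -30 mm, both 28 mm round in 35 mm bezels 4 mm high. Over 25 N on the station is a shove, not a light tap
- valve_start_top (a point): centre of the flat top of the green start key on the blue station (moves with the key); 83 mm over the bench while out, 77 mm when in, 12 and 6 mm over its bezel
- valve_start (a joint): travel of that green key in m: about 0 out (off, as it starts), about 0.006 in (on). It presses straight down against some 4 N, clicks over at half travel and then stays in by itself; let go before that it springs back out. The cap also gives 1 mm per 3.5 N on a cushion spring (not counted here), so it must be pushed about 5 mm to click, and 10 mm is plenty
- valve_stop: red stop key of the blue station, 28 mm across. It starts sunk in, its top 77 mm over the bench, and rises 6 mm as the green key goes in (the two keys are interlocked). Origin: on its axis, 12 mm below its top
- fan_station: extraction fan's control station: box 130 (x) x 75 x 55 mm high, white cover with a small three-blade fan symbol at the far end, bolted on the board. Origin: centre of its underside, 12 mm over the bench; x to its far end, z up. Green start key at x = +26 mm, red stop key at x = -30 mm, both 28 mm round in 35 mm bezels 4 mm high. Over 25 N on the station is a shove, not a light tap
- fan_start_top (a point): centre of the flat top of the green start key on the white station (moves with the key); 83 mm over the bench while out, 77 mm when in, 12 and 6 mm over its bezel
- fan_start (a joint): travel of that green key in m: about 0 out (off, as it starts), about 0.006 in (on). It presses straight down against some 4 N, clicks over at half travel and then stays in by itself; let go before that it springs back out. The cap also gives 1 mm per 3.5 N on a cushion spring (not counted here), so it must be pushed about 5 mm to click, and 10 mm is plenty
- fan_stop: red stop key of the white station, 28 mm across. It starts sunk in, its top 77 mm over the bench, and rises 6 mm as the green key goes in (the two keys are interlocked). Origin: on its axis, 12 mm below its top
- spindle_station: sanding spindle's control station: box 130 (x) x 75 x 55 mm high, black cover with a small drum-on-shaft symbol at the far end, bolted on the board. Origin: centre of its underside, 12 mm over the bench; x to its far end, z up. Green start key at x = +26 mm, red stop key at x = -30 mm, both 28 mm round in 35 mm bezels 4 mm high. Over 25 N on the station is a shove, not a light tap
- spindle_start_top (a point): centre of the flat top of the green start key on the black station (moves with the key); 83 mm over the bench while out, 77 mm when in, 12 and 6 mm over its bezel
- spindle_start (a joint): travel of that green key in m: about 0 out (off, as it starts), about 0.006 in (on). It presses straight down against some 4 N, clicks over at half travel and then stays in by itself; let go before that it springs back out. The cap also gives 1 mm per 3.5 N on a cushion spring (not counted here), so it must be pushed about 5 mm to click, and 10 mm is plenty
- spindle_stop: red stop key of the black station, 28 mm across. It starts sunk in, its top 77 mm over the bench, and rises 6 mm as the green key goes in (the two keys are interlocked). Origin: on its axis, 12 mm below its top
- estop: red emergency-stop mushroom, 40 mm across, on a yellow-covered box 75 x 75 mm; its top is 102 mm over the bench. Origin: on its axis, 27 mm below its top. Not to be touched
- sleeve: loose red-brown sanding sleeve, an open tube 45 mm across and 75 mm high, standing on the switch board in front of the emergency stop. Origin: centre of its lower end
- drum: loose sanding drum, 61 mm across and 60 mm high with a 12 mm steel shank up to 100 mm, standing on the bench beside the board's +y end. Origin: centre of its underside
- brush: loose dusting brush, about 200 mm long, lying on the bench beside the board's -y end. Origin: under its middle; x along it

How it is judged:
By the outcome, as a careful person would: the job done as asked, in the order asked, and still so for the second after the job is handed in, with the robot touching nothing.
It also fails if it takes over 38 s, if anything falls off the work surface, if the arm or the gripper's body presses on something with over 40 N, if the wrist force passes 120 N, or if a joint passes its speed limit or range.

## Robot

A 6-joint arm with a two-finger parallel gripper is mounted at the origin on the work surface. World frame = base frame: x ahead of the robot, y to its left, z up, the work surface at z = 0. Lengths are in m, angles in degrees, forces in N, time in s.
With the tool pointing down it reaches from about 0.225 to 0.875 m from the base axis. Payload 3.4 kg.
Tool frame: the origin (TCP) lies at the very end of the fingers, on their centre line; the grasp point (between the pads) lies 19 mm behind it (ctrl.grasp_offset is the distance from the TCP to the grasp point, in m); z points along the fingers, x is the direction in which the jaws open and shut, and the axes are right-handed (so a half turn about z gives the same grasp; the last joint's range is limited). The gripper opens to 85 mm and grips with 20 to 120 N. Pads are 22 mm wide; open, the fingers measure 114 mm over their backs; the gripper's body (76 mm by 85 mm) begins 54 mm behind the grasp point. The pads swing forward as they close: fully open they stand 13 mm farther back than shut.
Start: joints at [-72.135, 15.808, 86.224, -0, 77.962, -6.933], TCP at [0.241, -0.522, 0.231] pointing down, gripper open.
Joint ranges: [-165.64, 165.64], [-43.16, 119.46], [12.63, 154.43], [-67.54, 247.53], [6.08, 155.33], [-154.97, 154.97]. Speed limits (degrees/s): [147.25, 147.25, 180, 180, 180, 180].

## Interface

Orientations are given as a 3x3 rotation matrix whose columns are the frame's x, y, z axes.
In Python, from workcell import monitor, optics, sign_off, ctrl gives the robot as it stands.
- The arm moves only by the shell command python3 -m pendant 'ROWS' [FORCE]. ROWS is a JSON object of lists of equal length, an entry for each row: "translation": the shift along the tool's x, y, z in cm, a list of three; "yaw": the turn about the tool's z in rad; "hand": the closure, from 0 (fully open) to 1 (shut). In form: {"translation": [[x, y, z], ...], "yaw": [yaw, ...], "hand": [hand, ...]}. A call has exactly 5 rows; each row shifts and turns the commanded pose from where the row before left it, along the tool's axes as they then stand; what a row does not reach is not made up. A row lasts 1/12 s, in which the tool goes at most 41.7 mm and 7.16 degrees, less where a joint would pass 70% of its speed; a pose out of reach is approached as far as the arm can. A call with a gripper value outside its range is refused whole. The fingers move at their own pace and stop on an object; FORCE is the grip in N (left out, the last holds). Time passes only in rows, so rows that do not move let the fingers close, or fill a call up. It gives the time, the measured TCP pose, the force and the opening at its end, in the units of the state.
- monitor.observe(): the state, without advancing time (a new reading comes with each control period).
- optics.snapshot(name): name is "scene" or "top" or "wrist"; returns the picture (420x560x3 uint8, red, green, blue); there is no depth.
- optics.calibration(name): a dict with "camera_matrix" (3x3 intrinsics, pixels), "extrinsics" (4x4, takes a point from world to camera coordinates); the wrist camera has in their place "mount" (4x4, takes a point from camera to tool coordinates, whose origin is the TCP and whose axes are the tool frame's). Camera axes: x right, y up, looking along -z (the intrinsics and any distortion apply to the point x, -y, -z); pixel columns grow to the right and rows downward; lengths in m; the calibration is good to about 2 mm. A picture is of the moment at which its call begins: read the wrist's pose just before it. calibration takes no time and is no camera call.
- sign_off(): hands the job in, once; it reports no verdict.
The state is a dict: "clock": time; "joint_positions": joint angles; "joint_vel": joint speeds; "tau": joint torques, N m; "eef_pos": TCP position; "tcp_rot": TCP orientation; "wrist_force": force on the tool from outside, world axes, zero at the start; "wrist_torque": the same for the moment, N m; "grip_width": finger opening in m.
Only numpy, scipy, OpenCV 4.12 (cv2) and the standard library are available. Lean on these libraries where they do the work, as an engineer would, in place of code of your own. Each camera call takes 0.05 s, during which the arm holds its last target.

## Working session

There is one attempt and no reset: what is moved stays moved. The work goes in short steps, Python scripts to look and compute and a shell command to move; the robot and the scene stay as the last step left them, time stands still between calls to the robot, and variables do not carry over. Pictures are saved under pics/ and viewed, and the job is handed in when it is done.

```bash
ls; mkdir -p pics; python3 - <<'E'
from workcell import monitor, optics, ctrl
import cv2
s=monitor.observe(); print(s)
for n in ("scene","top"):
    im=optics.snapshot(n); cv2.imwrite(f"pics/{n}0.png",im[:,:,::-1])
    c=optics.calibration(n); print(n,c)
print(optics.calibration("wrist"))
E
```

```text
pics
{'clock': 0.0, 'joint_positions': array([-7.21365382e+01,  1.58500327e+01,  8.62973535e+01, -2.86143445e-04,
        7.79616314e+01, -6.93269619e+00]), 'joint_vel': array([ 0.05804091,  0.0133801 ,  0.00464386, -0.03870552, -0.00046889,
       -0.12315459]), 'tau': array([ 5.08799094e-04, -4.16771007e+01, -2.45803213e+01, -1.33925200e-04,
        1.08699489e-02,  3.18207924e-06]), 'eef_pos': array([ 0.24097717, -0.52147234,  0.23040088]), 'tcp_rot': array([[ 4.19391603e-01, -9.07805231e-01, -5.88306180e-04],
       [-9.07803455e-01, -4.19391956e-01,  1.80948744e-03],
       [-1.88939304e-03, -2.24817457e-04, -9.99998190e-01]]), 'wrist_force': array([ 0.84777197, -0.66964384,  1.46792466]), 'wrist_torque': array([-0.00659079, -0.0440454 ,  0.02055516]), 'grip_width': 0.08541536044723304}
scene {'camera_matrix': array([[496.80719754,   0.        , 275.09958267],
       [  0.        , 496.80719754, 210.07800787],
       [  0.        ,   0.        ,   1.        ]]), 'extrinsics': array([[-0.31931171,  0.94758933, -0.01070035,  0.12627304],
       [-0.79858703, -0.26298861,  0.541383
[... 402 characters left out ...]
 0.99134244, -0.01309164,  0.13064751, -0.53061862],
       [-0.13079142, -0.01081253,  0.99135094, -1.28286567],
       [ 0.        ,  0.        ,  0.        ,  1.        ]])}
{'camera_matrix': array([[311.43069449,   0.        , 278.18082099],
       [  0.        , 311.43069449, 211.4217117 ],
       [  0.        ,   0.        ,   1.        ]]), 'mount': array([[ 9.99999824e-01, -2.61821400e-04,  5.32958467e-04,
        -3.13292380e-04],
       [-8.55390024e-05, -9.51698705e-01, -3.07033494e-01,
        -7.83026655e-02],
       [ 5.87603823e-04,  3.07033395e-01, -9.51698560e-01,
        -1.41400023e-01],
       [ 0.00000000e+00,  0.00000000e+00,  0.00000000e+00,
         1.00000000e+00]])}
```

View pics/top0.png

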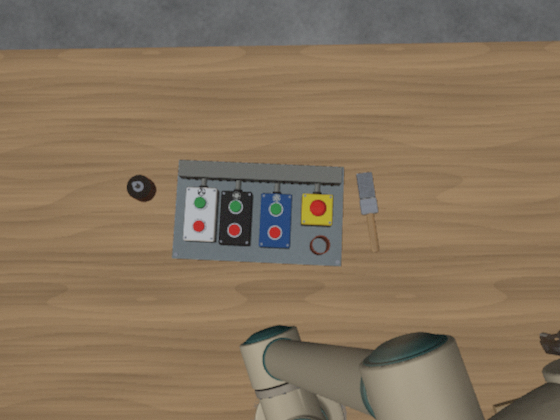

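View pics/scene0.png

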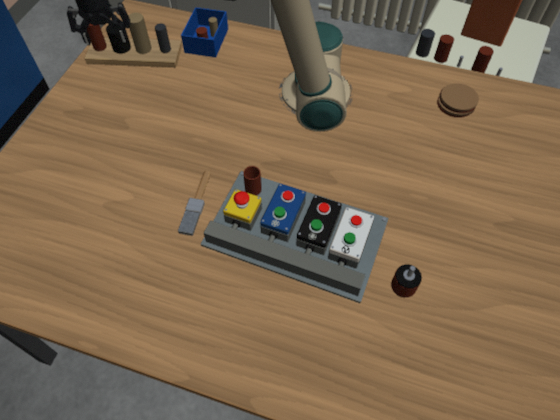

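The top view shows green keys at about (200,203) on white, (236,207) on black and (276,210) on blue. The emergency stop is at (318,208). Both views give the order white, black, blue, e-stop from +y to -y.

```bash
cat > h.py <<'E'
import cv2,numpy as np
from workcell import optics
def greens(im,lo=(45,90,40),hi=(85,255,255),amin=30):
    m=cv2.inRange(cv2.cvtColor(im,cv2.COLOR_RGB2HSV),lo,hi)
    n,l,st,c=cv2.connectedComponentsWithStats(m)
    return [(c[i],st[i,4],st[i,:4]) for i in range(1,n) if st[i,4]>=amin]
def cast(K,E,uv,z):
    d=np.array([(uv[0]-K[0,2])/K[0,0],-(uv[1]-K[1,2])/K[1,1],-1])
    R=E[:3,:3];o=-R.T@E[:3,3];d=R.T@d
    return o+d*(z-o[2])/d[2]
def cal(n):
    c=optics.calibration(n);return c["camera_matrix"],c["extrinsics"]
def wristE(s):
    c=optics.calibration("wrist");T=np.eye(4);T[:3,:3]=s["tcp_rot"];T[:3,3]=s["eef_pos"]
    return c["camera_matrix"],np.linalg.inv(T@c["mount"])
E
python3 - <<'E'
from h import *
for n in("top","scene"):
    im=cv2.imread(f"pics/{n}0.png")[:,:,::-1].copy();K,E=cal(n)
    for lo,hi in (((45,90,40),(85,255,255)),((0,180,150),(6,255,255))):
        for c,a,b in greens(im,lo,hi): print(n,lo[0],c.round(1),a,b,cast(K,E,c,.080).round(4))
from workcell import monitor
s=monitor.observe();print(s['clock'],s['eef_pos'],s['joint_positions'])
E
```

```text
top 45 [199.5 202.3] 91 [195 197  11  11] [0.5224 0.2315 0.08  ]
top 45 [235.1 206. ] 94 [230 201  11  11] [0.5123 0.1468 0.08  ]
top 45 [275.5 208.5] 88 [271 204  10  10] [0.5051 0.0507 0.08  ]
top 0 [316.9 207.6] 162 [310 200  14  16] [ 0.506  -0.0474  0.08  ]
top 0 [198.3 225.6] 77 [194 221  10  10] [0.4667 0.234  0.08  ]
top 0 [233.8 229.5] 78 [229 225  10  10] [0.4564 0.1499 0.08  ]
top 0 [274.4 232.1] 78 [270 228  10  10] [0.4491 0.0539 0.08  ]
scene 45 [279.2 211.6] 95 [274 207  11  11] [0.5082 0.0496 0.08  ]
scene 45 [316.1 224. ] 110 [311 219  12  12] [0.5142 0.1451 0.08  ]
scene 45 [349.2 237.8] 100 [344 233  11  11] [0.5262 0.23   0.08  ]
scene 0 [287.5 194.9] 60 [283 191  10   8] [0.4546 0.0536 0.08  ]
scene 0 [241.8 197.4] 128 [236 192  13  12] [ 0.4973 -0.0525  0.08  ]
scene 0 [323.7 207. ] 69 [319 203  10   9] [0.4612 0.1494 0.08  ]
scene 0 [355.9 219.7] 67 [351 216  10   9] [0.4721 0.2333 0.08  ]
0.1 [ 0.24100205 -0.52153414  0.23050613] [-7.21354368e+01  1.58457119e+01  8.62884020e+01 -1.28901110e-03
  7.79624423e+01 -6.93359855e+00]
```

```bash
python3 -m pendant '{"translation":[[0,0,0],[0,0,0],[0,0,0],[0,0,0],[0,0,0]],"yaw":[0.1082,0.1082,0.1082,0.1082,0],"hand":[1,1,1,1,1]}' 30
```

```text
clock: 0.52
eef_pos: [0.2411, -0.5217, 0.2308]
tcp_rot: [[-0.002, -1.0, -0.0], [-1.0, 0.002, 0.001], [-0.001, 0.0, -1.0]]
wrist_force: [0.2, -0.4, -0.6]
grip_width: 0.0258
```

```bash
python3 -m pendant '{"translation":[[-2.8,-1.3,0],[-2.8,-1.3,0],[-2.8,-1.3,0],[-2.8,-1.3,0],[-2.8,-1.3,0]],"yaw":[0,0,0,0,0],"hand":[1,1,1,1,1]}'
python3 -m pendant '{"translation":[[-2.8,-1.3,0],[-2.8,-1.3,0],[-2.8,-1.3,0],[-2.8,-1.3,0],[-2.8,-1.3,0]],"yaw":[0,0,0,0,0],"hand":[1,1,1,1,1]}'
python3 -m pendant '{"translation":[[-2.8,-1.3,0],[-2.8,-1.3,0],[-2.8,-1.3,0],[-2.8,-1.3,0],[-2.8,-1.3,0]],"yaw":[0,0,0,0,0],"hand":[1,1,1,1,1]}'
python3 -m pendant '{"translation":[[-2.8,-1.3,0],[-2.8,-1.3,0],[-2.8,-1.3,0],[-2.8,-1.3,0],[0,0,0]],"yaw":[0,0,0,0,0],"hand":[1,1,1,1,1]}'
python3 - <<'E'
from h import *
from workcell import monitor
s=monitor.observe();im=optics.snapshot("wrist");cv2.imwrite("pics/w1.png",im[:,:,::-1])
print(s['clock'],s['eef_pos'],s['wrist_force'],s['joint_positions'].round(1))
K,E=wristE(s)
for c,a,b in greens(im): print(c.round(1),a,b,cast(K,E,c,.083).round(4))
E
```

```text
clock: 0.93
eef_pos: [0.3064, -0.3805, 0.231]
tcp_rot: [[0.003, -1.0, -0.0], [-1.0, -0.003, 0.001], [-0.001, 0.0, -1.0]]
wrist_force: [0.4, 0.6, -0.2]
grip_width: -0.0001
clock: 1.35
eef_pos: [0.3714, -0.2405, 0.2312]
tcp_rot: [[0.003, -1.0, -0.0], [-1.0, -0.003, 0.0], [-0.0, 0.0, -1.0]]
wrist_force: [0.6, 1.0, -1.1]
grip_width: 0.0001
clock: 1.77
eef_pos: [0.4364, -0.1005, 0.2312]
tcp_rot: [[0.003, -1.0, -0.0], [-1.0, -0.003, -0.0], [0.0, 0.0, -1.0]]
wrist_force: [0.4, -0.7, -1.2]
grip_width: -0.0001
clock: 2.18
eef_pos: [0.49, 0.0145, 0.2311]
tcp_rot: [[0.007, -1.0, 0.002], [-1.0, -0.007, 0.003], [-0.003, -0.002, -1.0]]
wrist_force: [0.1, 0.0, 0.2]
grip_width: 0.0
2.1833 [0.49003752 0.01448588 0.23107137] [0.08167291 0.03756855 0.20359001] [-6.6  8.4 96.1  0.2 75.4 82.9]
[ 51.9 158.8] 826 [ 34 145  36  29] [0.5246 0.2256 0.083 ]
[141.9 170.6] 752 [126 156  33  30] [0.5142 0.1433 0.083 ]
[242.6 178.8] 649 [229 164  28  30] [0.5072 0.049  0.083 ]
```

View pics/w1.png

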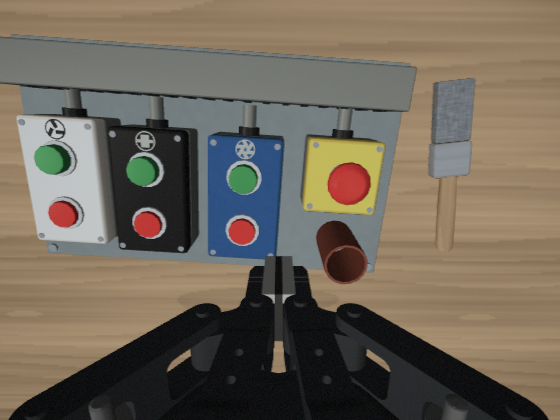

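The wrist view shows the wheel, drum and fan symbols on the blue, black and white covers. The blue green key is at (243,179) in the picture, which agrees with the other two cameras at about (0.507, 0.0495).

```bash
python3 -m pendant '{"translation":[[-1.7,-0.8,0],[-1.7,-0.8,2],[0,0,3],[0,0,3],[0,0,0]],"yaw":[0,0,0,0,0],"hand":[1,1,1,1,1]}'
python3 -m pendant '{"translation":[[0,0,0],[0,0,0],[0,0,0],[0,0,0],[0,0,0]],"yaw":[0,0,0,0,0],"hand":[1,1,1,1,1]}'
python3 - <<'E'
from h import *
from workcell import monitor
s=monitor.observe();im=optics.snapshot("wrist");cv2.imwrite("pics/w2.png",im[:,:,::-1])
print(s['clock'],s['eef_pos'],s['wrist_force'],s['tcp_rot'].round(3))
K,E=wristE(s)
for c,a,b in greens(im): print(c.round(1),a,b,cast(K,E,c,.083).round(4))
E
```

```text
clock: 2.65
eef_pos: [0.4993, 0.0434, 0.1462]
tcp_rot: [[0.002, -1.0, -0.012], [-1.0, -0.002, -0.0], [0.0, 0.012, -1.0]]
wrist_force: [-1.4, 0.3, -0.5]
grip_width: 0.0
clock: 3.07
eef_pos: [0.5051, 0.0437, 0.1528]
tcp_rot: [[-0.0, -1.0, 0.003], [-1.0, 0.0, -0.0], [0.0, -0.003, -1.0]]
wrist_force: [-0.3, 0.2, -0.1]
grip_width: 0.0004
3.0667 [0.50507389 0.04370661 0.15276372] [-0.3070558   0.17187867 -0.12642369] [[-0.    -1.     0.003]
 [-1.     0.    -0.   ]
 [ 0.    -0.003 -1.   ]]
[ 21.5 197.5] 1445 [  0 178  46  40] [0.5255 0.2243 0.083 ]
[139.1 211.5] 1295 [118 192  43  40] [0.5152 0.1431 0.083 ]
[270.4 220.7] 1127 [252 201  37  40] [0.5083 0.0495 0.083 ]
```

View pics/w2.png

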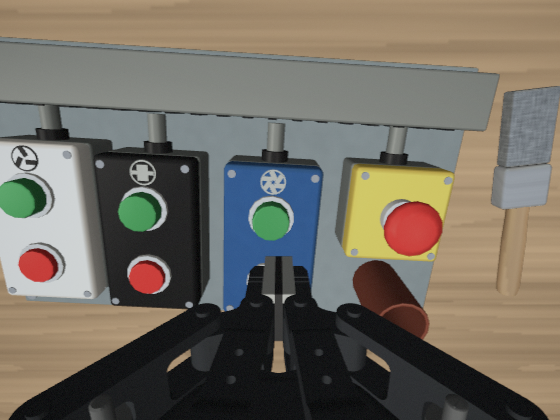

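```bash
python3 -m pendant '{"translation":[[-0.6,-0.2,1],[0,0,2],[0,0,2],[0,0,0.8],[0,0,0]],"yaw":[0,0,0,0,0],"hand":[1,1,1,1,1]}'
python3 -m pendant '{"translation":[[0,0,0],[0,0,0],[0,0,0],[0,0,0],[0,0,0]],"yaw":[0,0,0,0,0],"hand":[1,1,1,1,1]}'
```

```text
clock: 3.53
eef_pos: [0.5044, 0.0504, 0.0911]
tcp_rot: [[0.0, -1.0, -0.005], [-1.0, -0.0, 0.0], [-0.0, 0.005, -1.0]]
wrist_force: [-0.8, 0.7, -0.1]
grip_width: -0.0
clock: 3.95
eef_pos: [0.5067, 0.0499, 0.094]
tcp_rot: [[-0.0, -1.0, 0.002], [-1.0, 0.0, -0.0], [0.0, -0.002, -1.0]]
wrist_force: [0.7, 0.2, -0.3]
grip_width: 0.0002
```

```bash
python3 -m pendant '{"translation":[[0,0,0.5],[0,0,0.5],[0,0,0.2],[0,0,0.2],[0,0,0]],"yaw":[0,0,0,0,0],"hand":[1,1,1,1,1]}'
```

```text
clock: 4.37
eef_pos: [0.5057, 0.05, 0.0787]
tcp_rot: [[-0.0, -1.0, -0.001], [-1.0, 0.0, -0.0], [0.0, 0.001, -1.0]]
wrist_force: [-0.3, -0.6, -0.1]
grip_width: 0.0002
```

```bash
python3 -m pendant '{"translation":[[0,0,0.1],[0,0,0.1],[0,0,0.1],[0,0,0],[0,0,0]],"yaw":[0,0,0,0,0],"hand":[1,1,1,1,1]}'
```

```text
clock: 4.78
eef_pos: [0.506, 0.05, 0.0764]
tcp_rot: [[0.0, -1.0, -0.0], [-1.0, -0.0, -0.0], [0.0, 0.0, -1.0]]
wrist_force: [-0.7, -0.8, 1.5]
grip_width: 0.0003
```

```bash
python3 -m pendant '{"translation":[[0,0,0.1],[0,0,0],[0,0,0],[0,0,0],[0,0,0]],"yaw":[0,0,0,0,0],"hand":[1,1,1,1,1]}'
python3 -m pendant '{"translation":[[0,0,-1],[0,0,-2],[0,0,-2],[0,0,-2],[0,0,0]],"yaw":[0,0,0,0,0],"hand":[1,1,1,1,1]}'
python3 - <<'E'
from h import *
from workcell import monitor
s=monitor.observe();im=optics.snapshot("wrist");cv2.imwrite("pics/w3.png",im[:,:,::-1])
print(s['clock'],s['eef_pos'],s['wrist_force'],s['tcp_rot'].round(3))
K,E=wristE(s)
for c,a,b in greens(im): print(c.round(1),a,b,cast(K,E,c,.083).round(4))
E
```

```text
clock: 5.2
eef_pos: [0.506, 0.05, 0.0754]
tcp_rot: [[-0.0, -1.0, -0.0], [-1.0, 0.0, -0.0], [0.0, 0.0, -1.0]]
wrist_force: [-2.0, -0.7, 4.2]
grip_width: 0.0004
clock: 5.62
eef_pos: [0.5094, 0.05, 0.1493]
tcp_rot: [[0.0, -1.0, 0.009], [-1.0, -0.0, -0.0], [0.0, -0.009, -1.0]]
wrist_force: [1.3, 0.1, -0.6]
grip_width: -0.0003
5.6167 [0.50939749 0.04995497 0.14930303] [ 1.2818406   0.09234316 -0.62187638] [[ 0.    -1.     0.009]
 [-1.    -0.    -0.   ]
 [ 0.    -0.009 -1.   ]]
[ 27.4 205. ] 1492 [  3 186  50  39] [0.5257 0.2249 0.083 ]
[146.5 219.2] 1300 [125 200  44  40] [0.5153 0.1432 0.083 ]
[278.9 226.5] 1004 [261 209  37  36] [0.5099 0.0497 0.083 ]
```

View pics/w3.png

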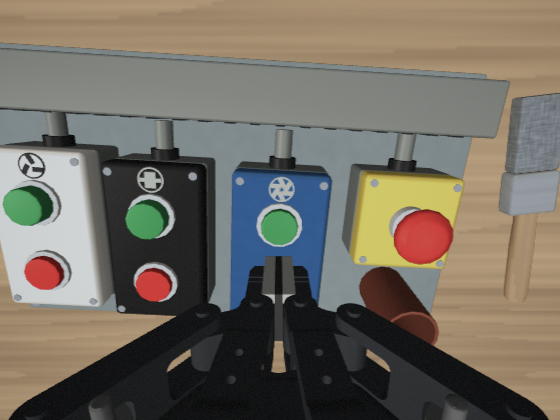

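Blue key now sits low in its bezel at (279,227), and 4 N at 75.4 mm fits "in". Now the white one.

```bash
python3 -m pendant '{"translation":[[-3.5,-0.4,0],[-3.5,-0.4,0],[-3.5,-0.4,0],[-3.5,-0.4,0],[-3.5,0,0]],"yaw":[0,0,0,0,0],"hand":[1,1,1,1,1]}'
python3 -m pendant '{"translation":[[0,0,0],[0,0,0],[0,0,0],[0,0,0],[0,0,0]],"yaw":[0,0,0,0,0],"hand":[1,1,1,1,1]}'
python3 - <<'E'
from h import *
from workcell import monitor
s=monitor.observe();im=optics.snapshot("wrist");cv2.imwrite("pics/w4.png",im[:,:,::-1])
print(s['clock'],s['eef_pos'],s['wrist_force'],s['tcp_rot'].round(3))
K,E=wristE(s)
for c,a,b in greens(im): print(c.round(1),a,b,cast(K,E,c,.083).round(4))
E
```

```text
clock: 6.08
eef_pos: [0.5223, 0.2264, 0.144]
tcp_rot: [[-0.001, -1.0, -0.001], [-1.0, 0.001, -0.0], [0.0, 0.001, -1.0]]
wrist_force: [0.3, 0.8, -0.3]
grip_width: 0.0002
clock: 6.5
eef_pos: [0.522, 0.2237, 0.1449]
tcp_rot: [[-0.002, -1.0, -0.001], [-1.0, 0.002, -0.001], [0.001, 0.001, -1.0]]
wrist_force: [-0.0, -0.3, -0.5]
grip_width: -0.0002
6.5 [0.52200349 0.22366344 0.14494826] [-0.04377918 -0.31096855 -0.47798128] [[-0.002 -1.    -0.001]
 [-1.     0.002 -0.001]
 [ 0.001  0.001 -1.   ]]
[268.7 222.9] 1196 [250 203  38  40] [0.5262 0.2305 0.083 ]
[385.6 236.5] 1295 [365 217  43  40] [0.5158 0.1482 0.083 ]
[511.9 243.2] 1136 [491 226  42  36] [0.5105 0.058  0.083 ]
```

View pics/w4.png

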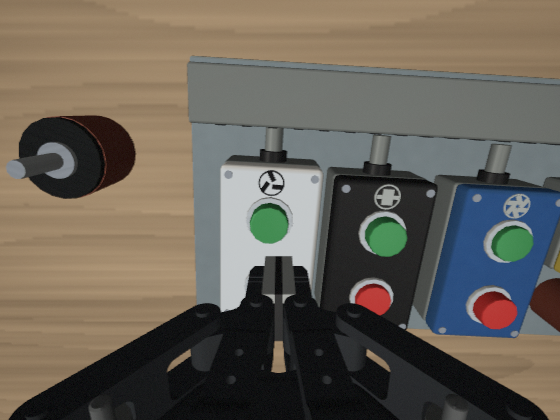

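The blue red key now stands raised at (495,310), so the interlock confirms that valve is on. The white green key at (269,223) casts to (0.525, 0.230).

```bash
python3 -m pendant '{"translation":[[-0.65,-0.3,1],[0,0,2],[0,0,1.5],[0,0,0.6],[0,0,0]],"yaw":[0,0,0,0,0],"hand":[1,1,1,1,1]}'
python3 -m pendant '{"translation":[[0,0,0],[0,0,0],[0,0,0],[0,0,0],[0,0,0]],"yaw":[0,0,0,0,0],"hand":[1,1,1,1,1]}'
```

```text
clock: 6.97
eef_pos: [0.524, 0.2309, 0.0922]
tcp_rot: [[-0.001, -1.0, -0.004], [-1.0, 0.001, -0.001], [0.001, 0.004, -1.0]]
wrist_force: [-0.5, 0.4, 0.5]
grip_width: -0.0001
clock: 7.38
eef_pos: [0.5256, 0.2316, 0.095]
tcp_rot: [[-0.0, -1.0, 0.001], [-1.0, 0.0, 0.0], [-0.0, -0.001, -1.0]]
wrist_force: [0.7, 0.2, 0.4]
grip_width: 0.0003
```

```bash
python3 -m pendant '{"translation":[[0,0,0.5],[0,0,0.5],[0,0,0.2],[0,0,0.2],[0,0,0.1]],"yaw":[0,0,0,0,0],"hand":[1,1,1,1,1]}'
python3 -m pendant '{"translation":[[0,0,0.1],[0,0,0.1],[0,0,0.1],[0,0,0.1],[0,0,0]],"yaw":[0,0,0,0,0],"hand":[1,1,1,1,1]}'
```

```text
clock: 7.8
eef_pos: [0.525, 0.2314, 0.0788]
tcp_rot: [[0.0, -1.0, -0.001], [-1.0, -0.0, -0.0], [0.0, 0.001, -1.0]]
wrist_force: [0.8, 0.2, 0.2]
grip_width: 0.0002
clock: 8.22
eef_pos: [0.5251, 0.2314, 0.0756]
tcp_rot: [[-0.0, -1.0, -0.0], [-1.0, 0.0, -0.0], [0.0, 0.0, -1.0]]
wrist_force: [-1.4, -0.5, 5.7]
grip_width: 0.0002
```

```bash
python3 -m pendant '{"translation":[[0,0,-1],[0,0,-2],[0,0,-2],[0,0,-2],[0,0,0]],"yaw":[0,0,0,0,0],"hand":[1,1,1,1,1]}'
python3 -m pendant '{"translation":[[2.8,0.4,0],[2.8,0.4,0],[2.8,0.2,0],[0,0,0],[0,0,0]],"yaw":[0,0,0,0,0],"hand":[1,1,1,1,1]}'
python3 -m pendant '{"translation":[[0,0,0],[0,0,0],[0,0,0],[0,0,0],[0,0,0]],"yaw":[0,0,0,0,0],"hand":[1,1,1,1,1]}'
python3 - <<'E'
from h import *
from workcell import monitor
s=monitor.observe();im=optics.snapshot("wrist");cv2.imwrite("pics/w5.png",im[:,:,::-1])
print(s['clock'],s['eef_pos'],s['wrist_force'],s['tcp_rot'].round(3))
K,E=wristE(s)
for c,a,b in greens(im): print(c.round(1),a,b,cast(K,E,c,.083).round(4))
E
```

```text
clock: 8.63
eef_pos: [0.528, 0.2324, 0.1498]
tcp_rot: [[0.0, -1.0, 0.008], [-1.0, -0.0, 0.003], [-0.003, -0.008, -1.0]]
wrist_force: [0.4, 0.5, 1.5]
grip_width: -0.0002
clock: 9.05
eef_pos: [0.5149, 0.1464, 0.1451]
tcp_rot: [[-0.003, -1.0, -0.0], [-1.0, 0.003, 0.0], [-0.0, 0.0, -1.0]]
wrist_force: [-0.8, 0.3, -0.5]
grip_width: -0.0001
clock: 9.47
eef_pos: [0.5152, 0.1481, 0.1452]
tcp_rot: [[0.001, -1.0, 0.0], [-1.0, -0.001, -0.0], [0.0, -0.0, -1.0]]
wrist_force: [-0.2, 0.1, 0.1]
grip_width: 0.0001
9.4667 [0.51521154 0.1481222  0.14519309] [-0.18185292  0.10251368  0.10190096] [[ 0.001 -1.     0.   ]
 [-1.    -0.001 -0.   ]
 [ 0.    -0.    -1.   ]]
[164.2 212.1] 1120 [145 194  39  37] [0.5271 0.2267 0.083 ]
[281.6 227.9] 1212 [263 208  38  40] [0.5155 0.146  0.083 ]
[411.6 235. ] 1085 [393 217  39  37] [0.5103 0.0544 0.083 ]
```

View pics/w5.png

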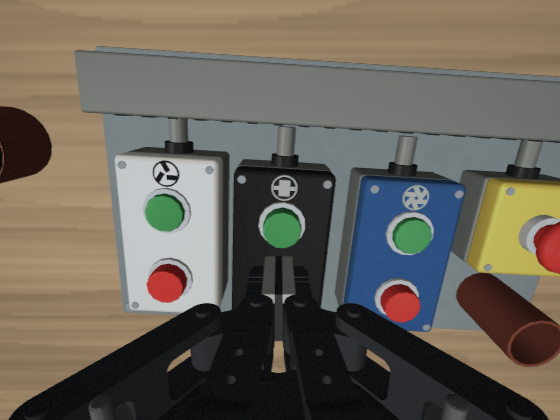

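The white green key is in at (164,212) and its red key is raised at (166,283). Next is black, target (0.5145, 0.1463).

```bash
python3 -m pendant '{"translation":[[0.2,0.1,1],[0,0,2],[0,0,1.5],[0,0,0.6],[0,0,0]],"yaw":[0,0,0,0,0],"hand":[1,1,1,1,1]}'
python3 -m pendant '{"translation":[[0,0,0],[0,0,0],[0,0,0],[0,0,0],[0,0,0]],"yaw":[0,0,0,0,0],"hand":[1,1,1,1,1]}'
```

```text
clock: 9.93
eef_pos: [0.5126, 0.1452, 0.0923]
tcp_rot: [[0.0, -1.0, -0.004], [-1.0, -0.0, -0.001], [0.001, 0.004, -1.0]]
wrist_force: [-0.0, -0.4, -0.1]
grip_width: -0.0001
clock: 10.35
eef_pos: [0.5146, 0.1455, 0.0949]
tcp_rot: [[0.0, -1.0, 0.001], [-1.0, -0.0, 0.0], [-0.0, -0.001, -1.0]]
wrist_force: [-0.6, -0.2, -0.1]
grip_width: -0.0001
```

```bash
python3 -m pendant '{"translation":[[0,0,0.5],[0,0,0.5],[0,0,0.2],[0,0,0.2],[0,0,0.1]],"yaw":[0,0,0,0,0],"hand":[1,1,1,1,1]}'
python3 -m pendant '{"translation":[[0,0,0.1],[0,0,0.1],[0,0,0.1],[0,0,0.1],[0,0,0]],"yaw":[0,0,0,0,0],"hand":[1,1,1,1,1]}'
python3 -m pendant '{"translation":[[0,0,-1],[0,0,-2],[0,0,-2],[0,0,-3],[0,0,-3]],"yaw":[0,0,0,0,0],"hand":[1,1,1,1,1]}'
python3 -m pendant '{"translation":[[0,3,0],[0,3,0],[0,3,0],[0,0,0],[0,0,0]],"yaw":[0,0,0,0,0],"hand":[1,1,1,1,1]}'
python3 -m pendant '{"translation":[[0,0,0],[0,0,0],[0,0,0],[0,0,0],[0,0,0]],"yaw":[0,0,0,0,0],"hand":[1,1,1,1,1]}'
python3 - <<'E'
from h import *
im=optics.snapshot("wrist");cv2.imwrite("pics/w6.png",im[:,:,::-1])
im=optics.snapshot("scene");cv2.imwrite("pics/s6.png",cv2.resize(im[150:310,180:430,::-1],None,fx=3,fy=3,interpolation=cv2.INTER_CUBIC))
E
```

```text
clock: 10.77
eef_pos: [0.514, 0.1454, 0.0789]
tcp_rot: [[-0.0, -1.0, -0.0], [-1.0, 0.0, -0.0], [0.0, 0.0, -1.0]]
wrist_force: [0.3, -0.1, 0.1]
grip_width: 0.0002
clock: 11.18
eef_pos: [0.5141, 0.1454, 0.0755]
tcp_rot: [[0.0, -1.0, -0.0], [-1.0, -0.0, -0.0], [0.0, 0.0, -1.0]]
wrist_force: [-1.5, -1.2, 4.4]
grip_width: 0.0001
clock: 11.6
eef_pos: [0.5136, 0.1454, 0.1863]
tcp_rot: [[-0.0, -1.0, -0.001], [-1.0, 0.0, -0.0], [0.0, 0.001, -1.0]]
wrist_force: [0.6, 0.0, 0.8]
grip_width: -0.0001
clock: 12.02
eef_pos: [0.4229, 0.1455, 0.186]
tcp_rot: [[0.001, -1.0, 0.001], [-1.0, -0.001, 0.0], [-0.0, -0.001, -1.0]]
wrist_force: [0.9, -0.5, 0.2]
grip_width: 0.0001
clock: 12.43
eef_pos: [0.4248, 0.1454, 0.185]
tcp_rot: [[-0.0, -1.0, -0.0], [-1.0, 0.0, -0.0], [0.0, 0.0, -1.0]]
wrist_force: [1.5, 0.4, -0.2]
grip_width: -0.0
```

View pics/w6.png

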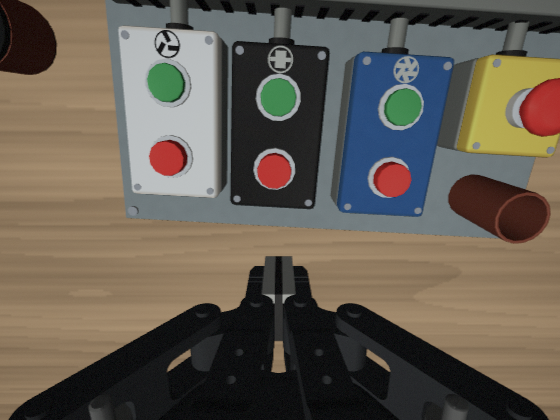

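View pics/s6.png

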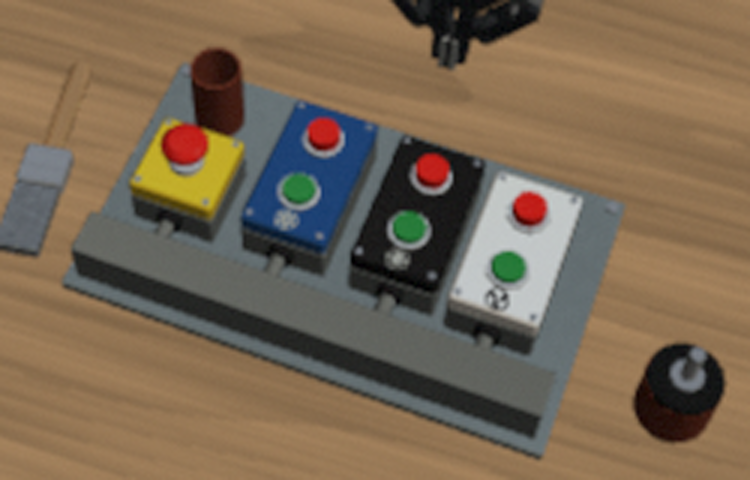

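All three stations look alike: greens low in their bezels and reds raised. I'll check this numerically against the first scene picture.

```bash
python3 - <<'E'
from h import *
a=cv2.imread("pics/scene0.png")[:,:,::-1].copy();b=optics.snapshot("scene")
for lo,hi in (((45,90,40),(85,255,255)),((0,180,150),(6,255,255))):
    A=sorted(greens(a,lo,hi,20),key=lambda t:t[0][0]);B=sorted(greens(b,lo,hi,20),key=lambda t:t[0][0])
    for p,q in zip(A,B): print(lo[0],p[0].round(1),q[0].round(1),(q[0]-p[0]).round(2),p[1],q[1])
from workcell import monitor
s=monitor.observe();print(s['clock'],s['wrist_force'])
E
```

```text
45 [279.2 211.6] [279.1 212.4] [-0.12  0.78] 95 82
45 [316.1 224. ] [315.9 225. ] [-0.12  0.98] 110 89
45 [349.2 237.8] [349.  238.5] [-0.19  0.69] 100 88
0 [241.8 197.4] [241.8 197.3] [-0.   -0.05] 128 131
0 [287.5 194.9] [287.4 193.7] [-0.07 -1.27] 60 63
0 [323.7 207. ] [323.8 205.7] [ 0.1  -1.37] 69 73
0 [355.9 219.7] [356.4 218.5] [ 0.47 -1.22] 67 68
12.5833 [-0.29110983  0.28293755 -0.22478402]
```

All three greens dropped and all three reds rose by matching amounts, and the e-stop hasn't moved.

```bash
python3 -c "from workcell import sign_off; print(sign_off())"
```

```text
the job is handed in; nothing more can be done
None
```

I pressed the green start keys with closed fingertips in the order asked: blue (valve), white (fan), then black (spindle). All three are in, and I handed the job in at about 12.6 s.

- **Force:** readings with each key held in were about 4.2 N, 5.7 N and 4.4 N. These are end-of-move readings, so brief peaks between them were not recorded. The fingertips stopped about 7.5 mm below the keys' starting height.
- **Keys:** comparing scene pictures from before and after, all three green keys dropped by 0.7–1.0 px. All three red stop keys rose by 1.2–1.4 px, which fits the interlock switching over.
- **Untouched items:** the emergency stop did not move (0.05 px). The sleeve, drum and brush look to be in their original places; I checked those by eye only.
- **Hand:** it finished about 9 cm back from the keys, with the fingertips 185 mm over the bench and no contact force beyond sensor noise.

No check failed. Camera estimates of key positions differed by a few millimetres, up to about 6 mm where the wrist camera saw a key from the side. I re-measured the white and black keys from above before pressing.

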